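# Unclip the desk air cleaner cover and lay out cover and filter in the tray

## Robot

A 7-joint arm with a two-finger parallel gripper is mounted at the origin on the work surface; the furniture and walls round the work are solid. World frame = base frame: x ahead of the robot, y to its left, z up, the work surface at z = 0. Lengths are in mm, angles in rad, forces in N, time in s.
With the tool pointing down it reaches from about 400 to 875 mm from the base axis. Payload 4.4 kg.
Tool frame: the origin (TCP) lies between the finger pads; the fingertips stand ctrl.tip_reach ahead of it and the grasp point (between the pads) lies 8 mm behind it (ctrl.tip_reach is the distance from the TCP to the fingertips, in mm); z points along the fingers, y is the direction in which the jaws open and shut (so a half turn about z gives the same grasp; the last joint's range is limited). The gripper opens to 85 mm and grips with 20 to 120 N. Pads are 22 mm wide; open, the fingers measure 114 mm over their backs; the gripper's body (76 mm by 85 mm) begins 54 mm behind the grasp point. The pads swing forward as they close: fully open they stand 13 mm farther back than shut.
Start: joints at [1.22, 0.628, 0.038, 1.517, -0.027, 0.996, -0.02], TCP at [182.656, -623.823, 211.313] pointing down, gripper open.
Joint ranges: [-3.06, 3.06], [-0.37, 2.12], [-1.25, 1.32], [0.18, 2.47], [-1.1, 4.24], [0.23, 1.98], [-2.94, 2.94]. Speed limits (rad/s): [2.57, 2.57, 3.14, 3.14, 3.14, 3.14, 3.14].

## Interface

Orientations are given as [roll, pitch, yaw] about the fixed x, y, z axes, in that order (R = Rz(yaw) Ry(pitch) Rx(roll)).
In Python, from cell import status, viewer, order, ctrl gives the robot as it stands.
- The arm moves only by the tool play_rows, never from a script. Its argument "series" is a list of rows, each a list of 5 numbers: the shift along the tool's x, y, z in cm, then the turn about the tool's z in degrees, then the closure, from 0 (fully open) to 1 (shut). In form: [[x, y, z, yaw, gripper], ...]. A call has 1 to 8 rows; each row is the pose to reach, as a shift and turn from the pose commanded when the call began, along the tool's axes at that moment; what a row does not reach only later rows make up. A row lasts 1/10 s, in which the tool goes at most 50 mm and 8.59 degrees, less where a joint would pass 70% of its speed; a pose out of reach is approached as far as the arm can. A call with a gripper value outside its range is refused whole. The fingers move at their own pace and stop on an object; the grip force is fixed at half the most. Time passes only in rows, so rows that repeat a pose let the fingers close. It gives the time, the measured TCP pose, the force and the opening at its end, in the units of the state.
- status.read_state(): the state, without advancing time (a new reading comes with each control period).
- viewer.get_image(name): name is "scene" or "top" or "wrist"; returns a dict with "img" (420x560x3 uint8, red, green, blue), "vfov" (degrees; the focal length in pixels is half the picture's height over the tangent of half this angle, whatever the lens; pixels are square), "cx", "cy" (the principal point, pixels), "rvec" (rotation vector, rad) and "tvec" (3), from world to camera coordinates, as OpenCV has them; the wrist camera has in their place "tool_from_camera" (4x4, takes a point from camera to tool coordinates, whose origin is the TCP and whose axes are the flange's). Camera axes: x right, y down, z forward; pixel columns grow to the right and rows downward; lengths in mm; the calibration is good to about 2 mm. A picture is of the moment at which its call begins: read the wrist's pose just before it. There is no depth.
- order.finish_job(): hands the job in, once; it reports no verdict.
The state is a dict: "clock": time; "qpos": joint angles; "qd": joint speeds; "tau": joint torques, N m; "eef_pos": TCP position; "tool_rot": TCP orientation; "force": force on the tool from outside, world axes, zero at the start; "torque": the same for the moment, N m; "width": finger opening in mm.
Only numpy, scipy, OpenCV 4.12 (cv2) and the standard library are available. Lean on these libraries where they do the work, as an engineer would, in place of code of your own. Each camera call takes 0.05 s, during which the arm holds its last target. There are 200 camera calls.

## Task

Open the small desk air cleaner for service: its clip-on cover is locked until you press the cover down against its springs and, while it is down, squeeze the two snap tabs on it together; keep them squeezed and lift the cover straight off, never forcing it against the housing. Lay the cover flat, tabs up, in the wide bay of the service tray, then take out the filter cartridge and stand it upright in the narrow bay. Set both down gently, without dropping them, and leave the stapler, the tape roll and the hole punch where they are.

Things in the scene. Friction and masses are not known exactly. Their poses are not given: they have to be found in the camera images.
- housing: Desk air cleaner, an upright white open-topped box fixed to the desk, 92 x 140 x 100 mm (own x, y, z), foot 100 x 148 mm, walls 4 mm. Origin: centre of its underside; z up. Left or right of the middle, yaw up to 0.25 rad. Inside, at its very top, 4 keepers jut from the long walls (26-42 mm from the middle in x, 26-30 mm in y); the lane between, 52 mm wide in x, is free.
- cover: Clip-on cover over the housing's rim: white lid, 104 x 152 x 26 mm, plate 4 mm, skirt 22 mm reaching 15 mm down the housing with 2 mm play, 0.2 kg with tabs. Origin: centre of the skirt's lower edge, 85 mm above the desk when locked; z up, y along its long side and the line on which the tabs are squeezed. Off the housing it stands flat on its skirt, its hooks 5 mm clear of the floor.
- cover_top (a point): Middle of the cover's top face (26 mm above its origin). 4 spring pins let the cover be pressed down 7 mm: about 3.5 N at first, 8 N at 4.5 mm, 10 N at the hard stop (press no harder). Less than 4.5 mm down, the hooks' lips stop the tabs after some 2 mm and it stays locked. With both tabs in 11 mm or more it lifts straight off. The bare plate beside the tabs, under the finger tips, is good to press on.
- tab_left_grip (a point): Centre of the outer face of the snap tab on the cover's +y side: grey ribbed block, 24 mm long (cover x), 8 mm thick (y), from 1 to 26 mm above the cover's top face; this point is 13.5 mm above it. The face lies 28 mm from the cover's middle when free (56 mm over both tabs), 15 mm when fully squeezed (30 mm over both).
- tab_right_grip (a point): The same for the snap tab on the cover's -y side.
- tab_left (a joint): Inward travel of the left tab in the cover, m: 0 free, 0.013 fully in. Spring: about 3 N at first, 9 N fully in; it springs back.
- tab_right (a joint): The same for the right tab.
- cartridge_center (a point): Centre of the filter cartridge: grey block with white pleats, 44 x 50 x 72 mm (own x, y, z), 0.15 kg, standing loose in the housing under the cover, on a floor 4 mm above the desk (top 24 mm below the housing's rim), axes along the housing's. Beside it 41 mm are free on each side in y, 20 mm in x: grip it across y. Low guides (12 mm above the desk) stand 3 mm or more from it.
- bay_wide (a point): Middle of the inner floor (5 mm above the desk) of the wide bay, 130 x 178 mm inside (tray x, y), at the near (-x) side of the service tray: a black open tray fixed to the desk, 219 x 188 x 22 mm, walls and floor 5 mm. Axes are the tray's, yaw up to 0.25 rad.
- bay_narrow (a point): Middle of the inner floor (5 mm above the desk) of the tray's narrow bay, 74 x 178 mm inside (tray x, y), at its far (+x) side, 107 mm from the wide bay's middle. A rib 5 mm thick, its top 17 mm above the desk, parts the bays.
- pole_mid (a point): Obstacle: middle of the black pole of a monitor arm that stands fixed on the desk between the robot's parked place and the work, upright from the desk to 0.52 m, about 40 mm thick, 56 mm at 0.3 m, where its arm leaves to the far right. Draw the tool back to about 0.30 m from the base axis before swinging past it.
- stapler: Bystander: red and black stapler lying on the desk, 150 x 34 x 42 mm; origin at the centre of its underside.
- tape_roll: Bystander: roll of tape lying flat, 96 mm across, 25 mm high; origin at the centre of its underside.
- hole_punch: Bystander: black hole punch, 81 x 105 x 62 mm; origin at the centre of its underside.

How it is judged:
By the outcome, as a careful person would: the job done as asked, in the order asked, and still so for the second after the job is handed in, with the robot touching nothing.
It also fails if it takes over 70 s, if anything falls off the work surface, if the arm or the gripper's body presses on something with over 40 N, if the wrist force passes 120 N, or if a joint passes its speed limit or range.

## Working session

There is one attempt and no reset: what is moved stays moved. The work goes in short steps, Python scripts to look and compute and a tool call to move; the robot and the scene stay as the last step left them, time stands still between calls to the robot, and variables do not carry over. Pictures are saved under pics/ and viewed, about 8 in all and at most 12, crops included, and the job is handed in when it is done.

Besides the shell and the picture viewer there is one more tool, called after "Emit:" in YAML: its name, and indented under it one key for each argument. play_rows: Moves the arm, as the interface text tells. Its arguments: {"type":"object","properties":{"series":{"type":"array","items":{"type":"array","items":{"type":"number"}}}},"required":["series"]}

```bash
ls; mkdir -p pics; python3 - <<'E'
from cell import status, viewer, order, ctrl
import cv2,numpy as np
print(status.read_state()); print(ctrl.tip_reach)
for n in ["scene","top","wrist"]:
    d=viewer.get_image(n); cv2.imwrite(f"pics/{n}0.png",d["img"][:,:,::-1])
    print(n,{k:v for k,v in d.items() if k!="img"})
E
```

```text
pics
{'clock': 0.0, 'qpos': array([ 1.22018775,  0.62933511,  0.03843641,  1.5183639 , -0.02698151,
        0.99629135, -0.02000737]), 'qd': array([ 1.28306115e-03,  8.61227983e-04, -1.37440004e-05,  7.18438735e-04,
        1.38139904e-04, -1.73584908e-03,  1.09640316e-03]), 'tau': array([ 9.71547706e-05, -5.63389850e+01,  1.22619320e+00, -1.93437320e+01,
        1.10015788e-02,  1.04778731e-02,  1.80682298e-05]), 'eef_pos': array([ 182.47351312, -623.17710129,  210.39747442]), 'tool_rot': array([-3.13971318e+00,  3.64020818e-05,  2.84815886e-01]), 'force': array([1.149995  , 0.95398662, 0.73199815]), 'torque': array([0.0113774 , 0.04596781, 0.05867227]), 'width': 85.57810943943335}
11.0
scene {'vfov': 46.136274847100296, 'cx': 277.2594073186889, 'cy': 202.48743306280878, 'rvec': array([ 0.75136926, -2.63610717,  1.09859274]), 'tvec': array([ 464.87399781,  283.14888282, 1064.81250188])}
top {'vfov': 50.0798530933279, 'cx': 278.6955464142697, 'cy': 210.24424003310182, 'rvec': array([ 2.11059897, -2.1480466 ,  0.12927453]), 'tvec': array([  52.87661412,  549.89161673, 1025.78796173])}
wrist {'vfov': 66.14722298647996, 'cx': 277.8612711831846, 'cy': 209.24965444167472, 'tool_from_camera': array([[ 3.29117140e-04, -9.59288094e-01, -2.82429186e-01,
         7.23819677e+01],
       [ 9.99999887e-01,  4.12377147e-04, -2.35355932e-04,
         5.10048989e-01],
       [ 3.42241486e-04, -2.82429076e-01,  9.59288121e-01,
        -1.62740729e+02],
       [ 0.00000000e+00,  0.00000000e+00,  0.00000000e+00,
         1.00000000e+00]])}
```

View pics/top0.png

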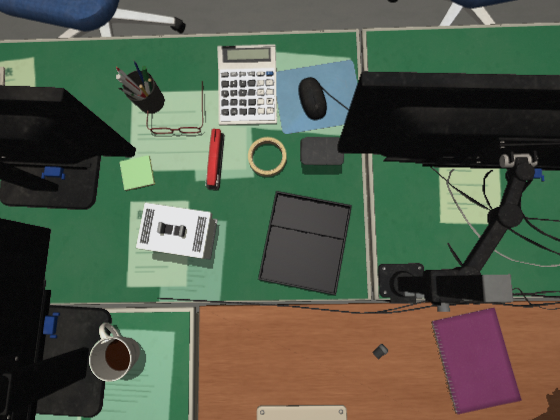

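View pics/scene0.png

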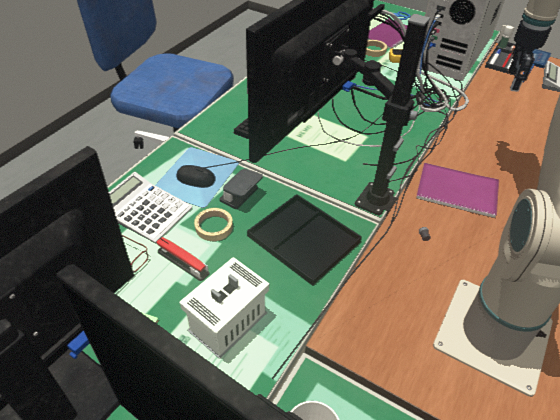

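```bash
cat > h.py <<'E'
import cv2,numpy as np
from scipy.spatial.transform import Rotation as Ro
from cell import status, viewer, order, ctrl
def cam(d,st=None):
    f=d["img"].shape[0]/2/np.tan(np.radians(d["vfov"])/2)
    K=np.array([[f,0,d["cx"]],[0,f,d["cy"]],[0,0,1]])
    if "rvec" in d:
        R=cv2.Rodrigues(d["rvec"])[0]; t=np.array(d["tvec"])
    else:
        T=np.array(d["tool_from_camera"]); Rt=Ro.from_euler("xyz",st["tool_rot"]).as_matrix()
        Rw=Rt@T[:3,:3]; p=Rt@T[:3,3]+st["eef_pos"]; R=Rw.T; t=-R@p
    return K,R,t
def cast(c,uv,z):
    K,R,t=c; o=-R.T@t; r=R.T@np.linalg.inv(K)@np.array([uv[0],uv[1],1.0])
    return o+r*(z-o[2])/r[2]
def proj(c,P):
    K,R,t=c; p=K@(R@np.asarray(P,float)+t); return p[:2]/p[2]
def shot(n,name):
    st=status.read_state(); d=viewer.get_image(n); cv2.imwrite(f"pics/{name}.png",d["img"][:,:,::-1])
    return d["img"],cam(d,st),st
E
python3 - <<'E'
from h import *
img,c,st=shot("top","top1")
a=cv2.resize(img[185:310,115:375],None,fx=3,fy=3,interpolation=cv2.INTER_CUBIC)
cv2.imwrite("pics/crop1.png",a[:,:,::-1])
print(-c[1].T@c[2])
E
```

```text
[ 390.151604     13.21185577 1097.73623502]
```

View pics/crop1.png

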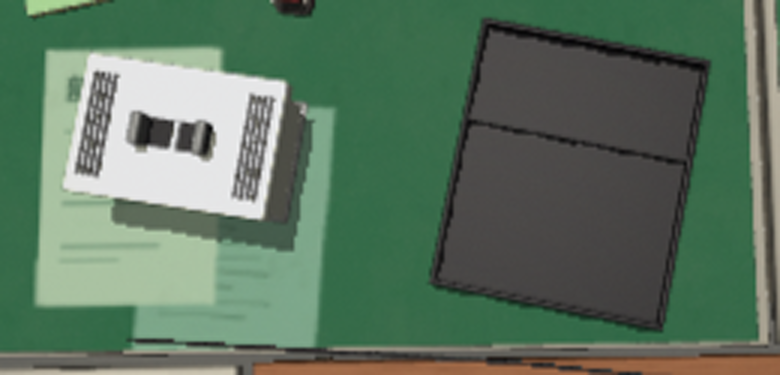

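```bash
python3 - <<'E'
from h import *
d=viewer.get_image("top"); c=cam(d)
def w(P,z): return np.array([cast(c,(115+p[0]/3-1/3,185+p[1]/3-1/3),z) for p in P])
C=w([(93,55),(290,82),(263,220),(63,188)],111); T=w([(485,20),(709,62),(660,328),(432,283)],22)
for P in (C,T):
    print(P.round(1)); print(P.mean(0), [round(np.linalg.norm(P[i]-P[i-1]),1) for i in range(4)])
    v=P[0]-P[1]+P[3]-P[2]; print("yaw of y axis",np.arctan2(-v[0],v[1]))  
    v=P[0]-P[3]+P[1]-P[2]; print("yaw of x axis",np.arctan2(v[1],v[0]))
print("rib",w([(472,122),(687,162)],17))
S=w([(130,130),(212,138)],137); print("tabs",S)
print("pole base",cast(c,(400,280),0))
E
```

```text
[[562.7 340.  111. ]
 [539.3 191.6 111. ]
 [437.5 210.7 111. ]
 [463.5 359.5 111. ]]
[500.75287065 275.45078795 111.        ] [np.float64(101.1), np.float64(150.3), np.float64(103.6), np.float64(151.0)]
yaw of y axis -0.16467362730751242
yaw of x axis -0.18949715372766116
[[ 600.5   48.8   22. ]
 [ 562.3 -131.    22. ]
 [ 352.5  -84.5   22. ]
 [ 390.    93.8   22. ]]
[476.332316   -18.22940964  22.        ] [np.float64(215.3), np.float64(183.8), np.float64(214.9), np.float64(182.2)]
yaw of y axis -0.2084110009611851
yaw of x axis -0.21398838644891952
rib [[ 517.94975998   60.69874233   17.        ]
 [ 482.51510873 -110.94132522   17.        ]]
tabs [[502.6122507  302.81511839 137.        ]
 [495.69850268 243.06897652 137.        ]]
pole base [ 382.44655338 -243.58237206    0.        ]
```

Emit:
play_rows:
  series:
    - [0,-5,0,0,0]
    - [0,-10,-1,0,0]
    - [0,-15,-3,0,0]
    - [0,-20,-5,0,0]
    - [0,-25,-7,0,0]
    - [0,-30,-8,0,0]
    - [0,-34,-9,0,0]
    - [0,-34,-9,0,0]

```text
clock: 1.05
eef_pos: [85.4, -292.6, 302.0]
tool_rot: [-3.141, -0.0, 0.285]
force: [0.2, -1.0, -0.3]
width: 85.6
```

```bash
cat >> h.py <<'E'
def totool(dx,dy,yaw):  # world xy shift (mm) -> tool xy shift (cm)
    return np.round(np.array([dx*np.cos(yaw)+dy*np.sin(yaw), dx*np.sin(yaw)-dy*np.cos(yaw)])/10,2)
E
python3 - <<'E'
from h import *
s=status.read_state();p=s["eef_pos"];a0=np.arctan2(p[1],p[0]);r=np.hypot(p[0],p[1])
for k in range(1,9):
    a=a0+.15*k; print(totool(r*np.cos(a)-p[0],r*np.sin(a)-p[1],s["tool_rot"][2]),a)
E
```

```text
[ 4.55 -0.34] -1.1368840866830316
[ 9.01 -1.35] -0.9868840866830315
[13.26 -3.02] -0.8368840866830316
[17.21 -5.3 ] -0.6868840866830316
[20.78 -8.16] -0.5368840866830316
[ 23.89 -11.51] -0.38688408668303165
[ 26.45 -15.28] -0.23688408668303151
[ 28.43 -19.4 ] -0.0868840866830316
```

Emit:
play_rows:
  series:
    - [4.6,-0.3,0,-8.5,0]
    - [9.0,-1.3,0,-17,0]
    - [13.3,-3.0,0,-25.5,0]
    - [17.2,-5.3,0,-34,0]
    - [20.8,-8.2,0,-42.5,0]
    - [23.9,-11.5,0,-51,0]
    - [26.4,-15.3,0,-59.5,0]
    - [28.4,-19.4,0,-68,0]

```text
clock: 1.85
eef_pos: [306.8, -29.7, 301.6]
tool_rot: [3.14, -0.001, 1.478]
force: [1.9, -0.9, 0.3]
width: 85.5
```

Emit:
play_rows:
  series:
    - [4.0,2.0,0,-8.5,0]
    - [8.1,4.1,0,-17,0]
    - [12.1,6.1,0,-25.5,0]
    - [16.1,8.1,0,-34,0]
    - [20.2,10.2,0,-42.5,0]
    - [24.2,12.2,0,-51,0]
    - [28.2,14.2,0,-59.5,0]
    - [32.3,16.3,0,-68,0]

```text
clock: 2.65
eef_pos: [500.7, 275.2, 300.8]
tool_rot: [3.142, -0.0, 2.663]
force: [0.5, 0.8, 0.7]
width: 85.3
```

Emit:
play_rows:
  series:
    - [0,0,0,-8.5,0]
    - [0,0,0,-17,0]
    - [0,0,0,-17,0]
    - [0,0,0,-17,0]

```text
clock: 3.05
eef_pos: [499.7, 273.5, 300.9]
tool_rot: [3.141, -0.001, 2.951]
force: [0.6, 0.4, -0.4]
width: 85.3
```

```bash
python3 - <<'E'
from h import *
img,c,st=shot("wrist","w1"); print(st["eef_pos"],st["tool_rot"],st["force"],st["qpos"])
E
```

```text
[499.65271836 273.49159317 300.92292048] [ 3.14146670e+00 -6.78782738e-04  2.95098209e+00] [ 0.58951326  0.37117875 -0.44922739] [ 0.03419447  0.56565999 -0.95339668  1.60745709  0.48279108  1.2229211
  0.36588242]
```

View pics/w1.png

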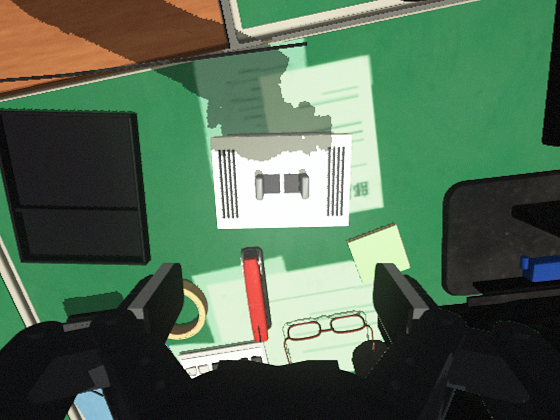

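```bash
python3 - <<'E'
from h import *
img=cv2.imread("pics/w1.png"); st=status.read_state(); d=viewer.get_image("wrist"); c=cam(d,st)
for n,uv,z in [("BL",(218,229),111),("BR",(349,226),111),("TL",(212,136),111),("TR",(352,133),111),("TL85",(212,136),85),("TR85",(352,133),85),("tabL",(255,185),137),("tabR",(309,184),137),]:
    print(n,cast(c,uv,z).round(1))
print("proj tcp",proj(c,st["eef_pos"]-[0,0,164]))
g=cv2.resize(img[120:240,200:365],None,fx=4.8,fy=4.8,interpolation=cv2.INTER_CUBIC); cv2.imwrite("pics/w1c.png",g)
E
```

```text
BL [541.9 194.4 111. ]
BR [566.9 344.2 111. ]
TL [438.1 213.4 111. ]
TR [463.3 360.8 111. ]
TL85 [438.7 208.   85. ]
TR85 [465.7 366.3  85. ]
tabL [494.  250.3 137. ]
tabR [503.5 305.3 137. ]
proj tcp [277.95102782 186.15443616]
```

View pics/w1c.png

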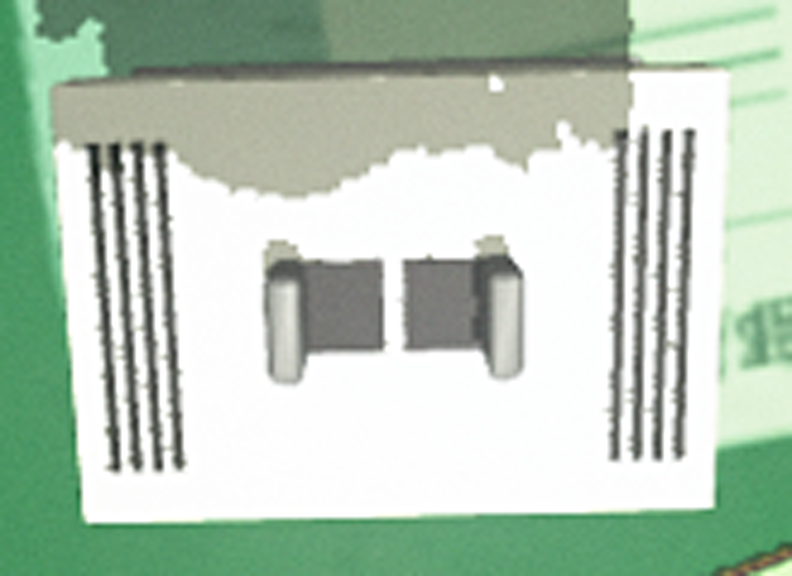

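Emit:
play_rows:
  series:
    - [-0.2,0.5,4.5,-1.0,0.25]
    - [-0.2,0.5,9,-1.0,0.25]
    - [-0.2,0.5,12,-1.0,0.25]
    - [-0.2,0.5,13,-1.0,0.25]
    - [-0.2,0.5,13,-1.0,0.25]
    - [-0.2,0.5,13,-1.0,0.25]

```text
clock: 3.75
eef_pos: [503.1, 279.2, 173.0]
tool_rot: [3.14, 0.002, 2.972]
force: [-0.0, 0.6, -0.3]
width: 63.9
```

```bash
python3 - <<'E'
from h import *
print([x for x in dir(ctrl) if x[0]!="_"],ctrl.tip_reach)
img,c,st=shot("wrist","w2"); print(st["eef_pos"],st["tool_rot"],st["force"],st["width"])
print(proj(c,st["eef_pos"]-[0,0,11]))
img,c,st=shot("scene","s2"); u=proj(c,[502,278,140]).astype(int)
a=cv2.imread("pics/s2.png")[u[1]-70:u[1]+70,u[0]-80:u[0]+80]; b=cv2.imread("pics/w2.png")
cv2.imwrite("pics/s2c.png",np.hstack([cv2.resize(a,(400,350)),cv2.resize(b,(400,350))]))
E
```

```text
['MotionError', 'tip_reach'] 11.0
[503.09990205 279.20923384 172.96554363] [3.13957832e+00 1.90465579e-03 2.97190339e+00] [-0.01083345  0.59693001 -0.34751171] 63.90318277502731
[277.9686065  242.05085502]
```

View pics/s2c.png

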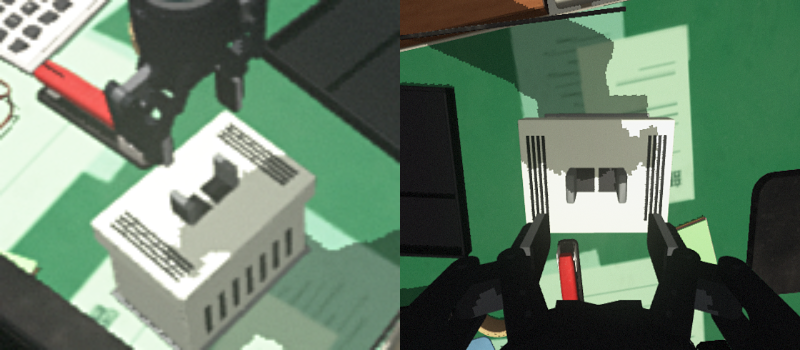

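Emit:
play_rows:
  series:
    - [0,0,2.5,0,0.25]
    - [0,0,4.5,0,0.25]
    - [0,0,5,0,0.25]
    - [0,0,5,0,0.25]
    - [0,0,5,0,0.25]

```text
clock: 4.35
eef_pos: [503.0, 279.0, 122.7]
tool_rot: [3.14, 0.002, 2.972]
force: [0.5, -0.3, 0.3]
width: 64.2
```

Emit:
play_rows:
  series:
    - [0,0,0.2,0,0.25]
    - [0,0,0.4,0,0.25]
    - [0,0,0.4,0,0.25]
    - [0,0,0.4,0,0.25]

```text
clock: 4.75
eef_pos: [502.3, 278.3, 117.4]
tool_rot: [3.142, 0.0, 2.973]
force: [-0.0, 0.3, 0.3]
width: 64.0
```

Emit:
play_rows:
  series:
    - [0,0,0.2,0,0.25]
    - [0,0,0.3,0,0.25]
    - [0,0,0.3,0,0.25]

```text
clock: 5.05
eef_pos: [502.1, 278.2, 114.1]
tool_rot: [-3.141, -0.0, 2.973]
force: [-0.1, 0.0, -0.1]
width: 63.8
```

```bash
python3 - <<'E'
from h import *
img,c,st=shot("wrist","w3"); print(st["eef_pos"],st["force"],st["width"])
cv2.imwrite("pics/w3c.png",cv2.resize(img[150:420,120:440],None,fx=2,fy=2)[:,:,::-1])
E
```

```text
[502.13518057 278.15994086 114.07293193] [-0.10970088  0.04338229 -0.08153846] 63.84225821254062
```

View pics/w3c.png

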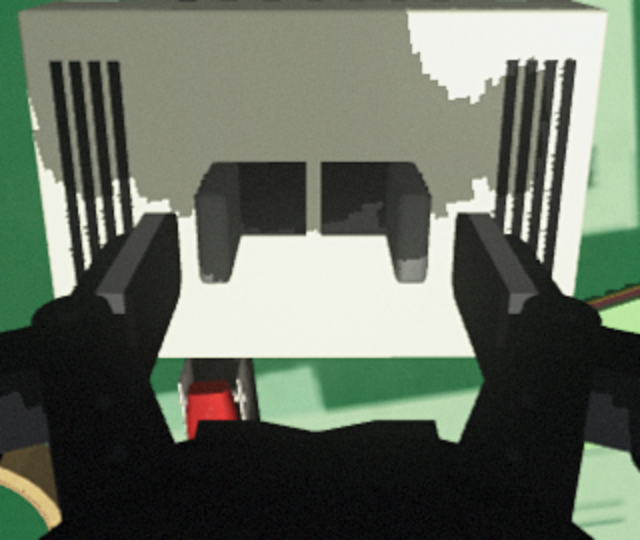

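```bash
python3 - <<'E'
from h import *
st=status.read_state(); d=viewer.get_image("wrist"); c=cam(d,st)
f=lambda u,v,z: cast(c,(120+u/2,150+v/2),z).round(1)
print("tip",f(178,213,114),f(180,295,114),f(453,213,114),f(455,295,114))
print("tab top",f(203,200,137),f(203,283,137),f(423,200,137),f(423,283,137))
print("tab foot",f(207,162,112),f(420,162,112))
print("far edge lid",f(160,357,111),f(475,357,111))
for w in(108,111,114,117,120): print(w,proj(c,st["eef_pos"]*[1,1,0]+[0,0,w])*2-[240,300])
E
```

```text
tip [499.9 240.1 114. ] [524.9 234.9 114. ] [512.6 314.7 114. ] [538.1 312.5 114. ]
tab top [488.2 253.7 137. ] [509.6 249.  137. ] [496.8 304.6 137. ] [518.6 302.  137. ]
tab foot [487.3 250.7 112. ] [497.  307.8 112. ]
far edge lid [546.2 223.2 111. ] [562.1 316.5 111. ]
108 [316.02329713 190.60975523]
111 [316.02542043 194.79674414]
114 [316.02761315 199.1206227 ]
117 [316.02987875 203.58821569]
120 [316.03222092 208.20680923]
```

Emit:
play_rows:
  series:
    - [0,0,0.15,0,0.25]
    - [0,0,0.3,0,0.25]
    - [0,0,0.3,0,0.25]

```text
clock: 5.45
eef_pos: [502.2, 278.1, 111.1]
tool_rot: [-3.141, -0.0, 2.973]
force: [-0.2, 0.2, -0.2]
width: 64.3
```

Emit:
play_rows:
  series:
    - [0,0,0.1,0,0.25]
    - [0,0,0.2,0,0.25]
    - [0,0,0.2,0,0.25]

```text
clock: 5.75
eef_pos: [502.2, 278.2, 109.2]
tool_rot: [-3.141, -0.0, 2.973]
force: [-0.1, -0.0, 0.3]
width: 64.1
```

```bash
python3 - <<'E'
from h import *
img,c,st=shot("scene","s4"); u=proj(c,[502,278,130]).astype(int); o=(u[0]-50,u[1]-45); print(o)
a=img[o[1]:o[1]+80,o[0]:o[0]+100]
cv2.imwrite("pics/s4c.png",cv2.resize(a,None,fx=7,fy=7,interpolation=cv2.INTER_CUBIC)[:,:,::-1])
y=np.array([.168,-.986,0])
for s in(32,-32):
  for z in (109,120,130,140): print(s,z,((proj(c,[502.2+y[0]*s,278.2+y[1]*s,z])-o)*7).round())
E
```

```text
(np.int64(174), np.int64(241))
32 109 [402. 275.]
32 120 [400. 252.]
32 130 [399. 232.]
32 140 [397. 211.]
-32 109 [304. 446.]
-32 120 [302. 424.]
-32 130 [299. 404.]
-32 140 [297. 383.]
```

View pics/s4c.png

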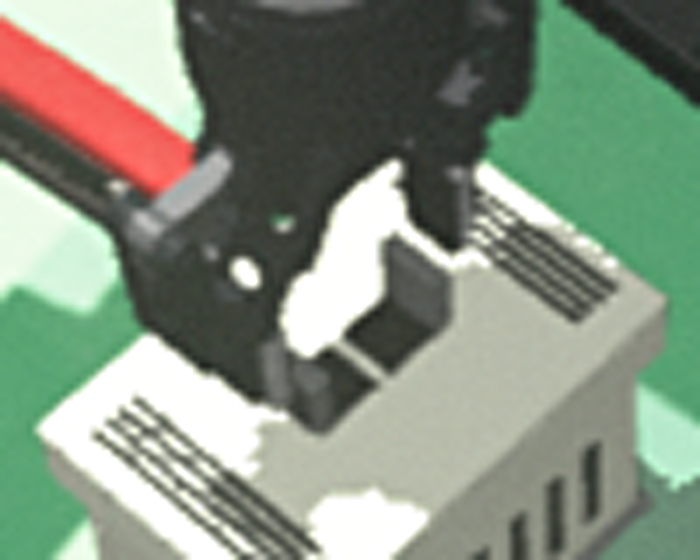

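```bash
python3 - <<'E'
from h import *
d=viewer.get_image("scene"); c=cam(d); o=(174,241)
y=np.array([.168,-.986,0]); x=np.array([.986,.168,0])
for s in(32,40,-32,-40):
  for a in (-11,11):
    print(s,a,[tuple(int(q) for q in (proj(c,np.array([502.2,278.2,z])+y*s+x*a)-o)*7) for z in (109,115,120,130,140)])
print("tab feet outer",[((proj(c,np.array([502.5,278,112])+y*s+x*-12)-o)*7).round() for s in (28,-28)])
E
```

```text
32 -11 [(435, 286), (434, 274), (434, 264), (432, 243), (431, 222)]
32 11 [(368, 262), (366, 250), (366, 240), (364, 219), (362, 198)]
40 -11 [(447, 265), (446, 253), (445, 243), (444, 222), (443, 201)]
40 11 [(379, 242), (378, 230), (377, 220), (376, 199), (374, 178)]
-32 -11 [(339, 458), (338, 447), (337, 437), (334, 416), (332, 396)]
-32 11 [(269, 433), (267, 421), (266, 411), (263, 391), (261, 370)]
-40 -11 [(326, 481), (325, 469), (324, 459), (322, 439), (319, 419)]
-40 11 [(256, 455), (254, 444), (253, 434), (250, 413), (247, 393)]
tab feet outer [array([432., 291.]), array([348., 442.])]
```

```bash
python3 - <<'E'
from h import *
d=viewer.get_image("scene"); c=cam(d); o=(174,241)
y=np.array([.168,.986,0]); x=np.array([.986,-.168,0])
for s in(32,40,-32,-40):
  for a in (-11,11):
    print(s,a,[tuple(int(q) for q in (proj(c,np.array([502.2,278.2,z])+y*s+x*a)-o)*7) for z in (109,115,120,130,140)])
print("tab feet outer",[((proj(c,np.array([502.5,278,112])+y*s+x*-12)-o)*7).round() for s in (28,-28)])
E
```

```text
32 -11 [(300, 451), (299, 439), (297, 429), (295, 408), (293, 388)]
32 11 [(246, 407), (244, 395), (243, 385), (240, 364), (237, 344)]
40 -11 [(279, 469), (278, 457), (277, 447), (274, 427), (272, 406)]
40 11 [(225, 424), (224, 412), (222, 402), (219, 382), (216, 361)]
-32 -11 [(458, 311), (458, 299), (457, 289), (456, 268), (455, 247)]
-32 11 [(405, 270), (404, 258), (403, 247), (401, 227), (400, 206)]
-40 -11 [(477, 294), (477, 282), (476, 272), (475, 251), (474, 230)]
-40 11 [(424, 253), (423, 241), (422, 231), (421, 210), (419, 189)]
tab feet outer [array([312., 437.]), array([451., 315.])]
```

Emit:
play_rows:
  series:
    - [0,0,0.3,0,0.25]
    - [0,0,0.6,0,0.25]
    - [0,0,0.9,0,0.25]
    - [0,0,1.1,0,0.25]
    - [0,0,1.3,0,0.25]
    - [0,0,1.3,0,0.25]

```text
clock: 6.5
eef_pos: [502.1, 278.1, 96.0]
tool_rot: [-3.141, -0.0, 2.973]
force: [0.7, -0.5, 1.1]
width: 64.1
```

```bash
python3 - <<'E'
from h import *
img,c,st=shot("wrist","w5"); print(st["eef_pos"],st["force"],st["width"])
i2,c2,_=shot("scene","s5"); a=cv2.resize(i2[241:321,174:274],(500,400),interpolation=cv2.INTER_CUBIC)
b=cv2.resize(img[200:420,140:420],(300,236))
m=np.zeros((400,800,3),np.uint8); m[:,:500]=a; m[:236,500:]=b
cv2.imwrite("pics/m5.png",m[:,:,::-1])
E
```

```text
[502.10799011 278.12820596  95.96897823] [ 0.65750678 -0.49302874  1.11806471] 64.10945298284264
```

View pics/m5.png

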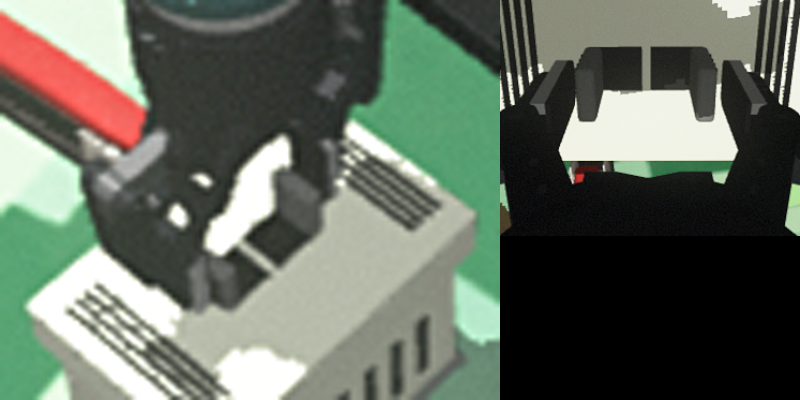

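Emit:
play_rows:
  series:
    - [0,0,0.2,0,0.25]
    - [0,0,0.4,0,0.25]
    - [0,0,0.4,0,0.25]
    - [0,0,0.4,0,0.25]

```text
clock: 7.0
eef_pos: [502.2, 278.2, 92.3]
tool_rot: [-3.141, -0.0, 2.973]
force: [-0.2, -0.1, 0.4]
width: 64.1
```

Emit:
play_rows:
  series:
    - [0,0,0.1,0,0.25]
    - [0,0,0.2,0,0.25]
    - [0,0,0.2,0,0.25]

```text
clock: 7.3
eef_pos: [502.2, 278.2, 90.2]
tool_rot: [-3.141, -0.0, 2.973]
force: [0.2, -0.4, -0.0]
width: 64.3
```

Emit:
play_rows:
  series:
    - [0,0,0.1,0,0.25]
    - [0,0,0.2,0,0.25]
    - [0,0,0.2,0,0.25]

```text
clock: 7.6
eef_pos: [502.2, 278.2, 88.2]
tool_rot: [-3.141, -0.0, 2.973]
force: [-0.9, -0.2, 0.1]
width: 64.3
```

Emit:
play_rows:
  series:
    - [0,0,0.1,0,0.25]
    - [0,0,0.2,0,0.25]
    - [0,0,0.2,0,0.25]

```text
clock: 7.9
eef_pos: [502.2, 278.2, 86.2]
tool_rot: [-3.141, -0.0, 2.973]
force: [0.7, 0.7, 0.2]
width: 64.0
```

Emit:
play_rows:
  series:
    - [0,0,0.1,0,0.25]
    - [0,0,0.2,0,0.25]
    - [0,0,0.2,0,0.25]

```text
clock: 8.2
eef_pos: [502.4, 278.4, 84.6]
tool_rot: [3.142, 0.0, 2.973]
force: [-0.1, -1.0, 4.1]
width: 64.0
```

Emit:
play_rows:
  series:
    - [0,0,-0.1,0,0.29]
    - [0,0,0,0,0.3]
    - [0,0,0.2,0,0.3]
    - [0,0,0.3,0,0.3]
    - [0,0,0.3,0,0.3]

```text
clock: 8.7
eef_pos: [502.5, 278.7, 81.8]
tool_rot: [3.141, 0.001, 2.973]
force: [-1.7, -0.6, 7.6]
width: 60.2
```

Emit:
play_rows:
  series:
    - [0,0,0.1,0,0.3]
    - [0,0,0.17,0,0.3]
    - [0,0,0.17,0,0.3]
    - [0,0,0.17,0,0.3]

```text
clock: 9.1
eef_pos: [502.5, 278.7, 80.4]
tool_rot: [3.141, 0.001, 2.973]
force: [-0.8, -0.8, 8.7]
width: 60.0
```

Emit:
play_rows:
  series:
    - [0,0,-0.05,0,0.36]
    - [0,0,-0.1,0,0.4]
    - [0,0,-0.15,0,0.44]
    - [0,0,-0.15,0,0.46]
    - [0,0,-0.15,0,0.46]

```text
clock: 9.6
eef_pos: [502.6, 278.5, 82.0]
tool_rot: [3.141, 0.001, 2.973]
force: [-0.6, -1.8, 9.2]
width: 46.4
```

Emit:
play_rows:
  series:
    - [0,0,-0.05,0,0.52]
    - [0,0,-0.1,0,0.58]
    - [0,0,-0.15,0,0.63]
    - [0,0,-0.2,0,0.68]
    - [0,0,-0.2,0,0.68]
    - [0,0,-0.2,0,0.68]

```text
clock: 10.2
eef_pos: [502.4, 277.6, 84.1]
tool_rot: [-3.14, 0.001, 2.972]
force: [-2.4, -3.9, 12.2]
width: 28.2
```

Emit:
play_rows:
  series:
    - [0,0,-0.2,0,0.7]
    - [0,0,-0.4,0,0.7]
    - [0,0,-0.6,0,0.7]
    - [0,0,-0.9,0,0.7]
    - [0,0,-1.2,0,0.7]

```text
clock: 10.7
eef_pos: [502.2, 277.8, 94.8]
tool_rot: [-3.141, -0.0, 2.972]
force: [-0.5, 0.3, -2.4]
width: 26.4
```

Emit:
play_rows:
  series:
    - [0,0,-0.5,0,0.7]
    - [0,0,-1.2,0,0.7]
    - [0,0,-2,0,0.7]
    - [0,0,-3,0,0.7]
    - [0,0,-4,0,0.7]
    - [0,0,-5,0,0.7]
    - [0,0,-6,0,0.7]
    - [0,0,-6,0,0.7]

```text
clock: 11.5
eef_pos: [503.1, 279.1, 156.9]
tool_rot: [3.139, 0.002, 2.972]
force: [0.1, 0.7, -2.3]
width: 26.6
```

```bash
python3 - <<'E'
from h import *
img,c,st=shot("wrist","w6"); print(st["eef_pos"],st["force"],st["width"])
i2,c2,_=shot("scene","s6"); a=cv2.resize(i2[190:350,130:310],(450,400),interpolation=cv2.INTER_CUBIC)
b=cv2.resize(img,(350,262))
m=np.zeros((400,800,3),np.uint8); m[:,:450]=a; m[:262,450:]=b
cv2.imwrite("pics/m6.png",m[:,:,::-1])
E
```

```text
[503.05432767 279.08650703 156.89107427] [ 0.09532309  0.69380948 -2.2989361 ] 26.614785045794733
```

View pics/m6.png

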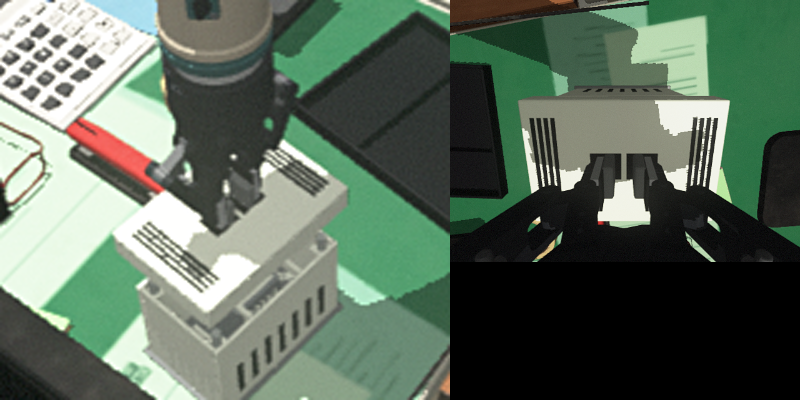

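Emit:
play_rows:
  series:
    - [0.1,-2,-1.5,0,0.7]
    - [0.3,-6,-2,0,0.7]
    - [0.6,-10.5,-2,0.6,0.7]
    - [0.8,-15,-2,1.2,0.7]
    - [1.0,-19.5,-2,1.8,0.7]
    - [1.3,-24,-2,2.4,0.7]
    - [1.5,-27.5,-2,2.4,0.7]
    - [1.57,-29.6,-2,2.4,0.7]

```text
clock: 12.4
eef_pos: [435.2, -14.4, 174.4]
tool_rot: [-3.139, -0.002, 2.927]
force: [0.4, -0.5, -3.0]
width: 26.8
```

Emit:
play_rows:
  series:
    - [0,0,1,0,0.7]
    - [0,0,3,0,0.7]
    - [0,0,5.5,0,0.7]
    - [0,0,8,0,0.7]
    - [0,0,9,0,0.7]
    - [0,0,9,0,0.7]

```text
clock: 13.0
eef_pos: [436.1, -10.0, 84.0]
tool_rot: [-3.142, -0.003, 2.932]
force: [-0.8, 0.1, -2.2]
width: 26.7
```

```bash
python3 - <<'E'
from h import *
img,c,st=shot("wrist","w7"); print(st["eef_pos"],st["tool_rot"],st["force"],st["width"],st["qpos"])
i2,c2,_=shot("top","t7"); a=cv2.resize(i2[180:305,250:360],(440,500),interpolation=cv2.INTER_CUBIC)
b=cv2.resize(img,(360,270))
m=np.zeros((500,800,3),np.uint8); m[:,:440]=a; m[:270,440:]=b
cv2.imwrite("pics/m7.png",m[:,:,::-1])
E
```

```text
[436.12493273 -10.01246154  83.99001966] [-3.14152981e+00 -2.82510738e-03  2.93241445e+00] [-0.83495878  0.05390339 -2.20172727] 26.739217616852823 [ 0.47276232  0.66705009 -0.75822585  2.19451679  0.84337964  0.60455447
  0.44743616]
```

```bash
python3 - <<'E'
from h import *
d=viewer.get_image("wrist"); c=cam(d,dict(eef_pos=np.array([499.65,273.49,300.92]),tool_rot=np.array([3.14147,-.0007,2.951])))
for uv in [(136,112),(150,262),(22,263),(141,205)]: print(uv,cast(c,uv,22).round(1))
x=np.array([np.cos(-.21),np.sin(-.21)]);y=np.array([-x[1],x[0]]);C=np.array([476.3,-18.2])
for a,b in((-109.5,94),(109.5,94),(109.5,-94),(-109.5,-94)): print((C+a*x+b*y).round(1))
E
```

```text
(136, 112) [391.2 104.8  22. ]
(150, 262) [601.4  58.7  22. ]
(22, 263) [ 566.7 -130.3   22. ]
(141, 205) [513.9  72.6  22. ]
[388.8  96.6]
[603.   50.9]
[ 563.8 -133. ]
[349.6 -87.3]
```

```bash
python3 - <<'E'
from h import *
d=viewer.get_image("top"); c=cam(d)
im=cv2.imread("pics/top1.png"); hsv=cv2.cvtColor(im,cv2.COLOR_BGR2HSV)
m=((hsv[...,1]<90)&(hsv[...,2]<110)).astype(np.uint8); r=np.zeros_like(m); r[180:305,250:362]=m[180:305,250:362]
n,l,s,_=cv2.connectedComponentsWithStats(r); k=1+s[1:,4].argmax(); print(s[k])
cs=max(cv2.findContours((l==k).astype(np.uint8),0,1)[0],key=cv2.contourArea)
P=np.array([cast(c,p[0],22)[:2] for p in cs],np.float32); R=cv2.minAreaRect(P); print(R, cv2.boxPoints(R).round(1))
im=cv2.imread("pics/w1.png"); hsv=cv2.cvtColor(im,cv2.COLOR_BGR2HSV)
c=cam(viewer.get_image("wrist"),dict(eef_pos=np.array([499.65,273.49,300.92]),tool_rot=np.array([3.14147,-.0007,2.951])))
m=((hsv[...,2]<75)&(hsv[...,1]<120)).astype(np.uint8); r=np.zeros_like(m); r[95:275,0:165]=m[95:275,0:165]
n,l,s,_=cv2.connectedComponentsWithStats(r); k=1+s[1:,4].argmax(); print(s[k])
cs=max(cv2.findContours((l==k).astype(np.uint8),0,1)[0],key=cv2.contourArea)
P=np.array([cast(c,p[0],22)[:2] for p in cs],np.float32)
R=cv2.minAreaRect(P); print(R, cv2.boxPoints(R).round(1))
E
```

```text
[ 258  191   94  104 7142]
((476.8836364746094, -17.792823791503906), (187.3096466064453, 218.1061553955078), 77.94011688232422) [[ 350.7  -86.6]
 [ 564.  -132.2]
 [ 603.1   51. ]
 [ 389.8   96.6]]
[    0   110   151   155 20510]
((478.7171630859375, -13.487197875976562), (195.1710968017578, 218.34706115722656), 77.84786224365234) [[ 351.4  -85.9]
 [ 564.9 -131.9]
 [ 606.    58.9]
 [ 392.5  104.9]]
```

Emit:
play_rows:
  series:
    - [-0.1,0,1,0,0.7]
    - [-0.2,0,2.5,0,0.7]
    - [-0.2,0,4,0,0.7]
    - [-0.2,0,5,0,0.7]
    - [-0.2,0,5.8,0,0.7]
    - [-0.2,0,6.3,0,0.7]
    - [-0.2,0,6.3,0,0.7]

```text
clock: 13.95
eef_pos: [438.8, -11.3, 21.7]
tool_rot: [-3.141, -0.001, 2.931]
force: [0.4, -0.3, -1.9]
width: 26.5
```

Emit:
play_rows:
  series:
    - [0,0,0.2,0,0.7]
    - [0,0,0.4,0,0.7]
    - [0,0,0.6,0,0.7]
    - [0,0,0.6,0,0.7]

```text
clock: 14.35
eef_pos: [439.0, -11.4, 16.1]
tool_rot: [-3.142, 0.0, 2.931]
force: [-1.1, -0.7, -2.1]
width: 26.7
```

Emit:
play_rows:
  series:
    - [0,0,0.1,0,0.7]
    - [0,0,0.2,0,0.7]
    - [0,0,0.2,0,0.7]

```text
clock: 14.65
eef_pos: [438.9, -11.3, 14.1]
tool_rot: [-3.142, -0.0, 2.931]
force: [0.2, 0.0, -2.9]
width: 26.8
```

Emit:
play_rows:
  series:
    - [0,0,0.1,0,0.7]
    - [0,0,0.2,0,0.7]
    - [0,0,0.2,0,0.7]

```text
clock: 14.95
eef_pos: [438.9, -11.3, 12.0]
tool_rot: [-3.142, -0.0, 2.931]
force: [0.1, -0.5, -2.4]
width: 26.4
```

Emit:
play_rows:
  series:
    - [0,0,0.1,0,0.7]
    - [0,0,0.2,0,0.7]
    - [0,0,0.2,0,0.7]

```text
clock: 15.25
eef_pos: [439.1, -11.3, 11.5]
tool_rot: [-3.141, 0.002, 2.931]
force: [-2.7, -1.3, 17.7]
width: 26.5
```

Emit:
play_rows:
  series:
    - [0,0,0.1,0,0.7]
    - [0,0,0.1,0,0.7]
    - [0,0,0.1,0,0.7]

```text
clock: 15.55
eef_pos: [439.1, -11.3, 11.4]
tool_rot: [-3.14, 0.003, 2.931]
force: [-6.1, -0.3, 31.5]
width: 26.8
```

Emit:
play_rows:
  series:
    - [0,0,-0.1,0,0.7]
    - [0,0,-0.22,0,0.7]
    - [0,0,-0.22,0,0.7]

```text
clock: 15.85
eef_pos: [439.2, -11.3, 11.6]
tool_rot: [3.141, 0.001, 2.931]
force: [-1.0, -0.3, 8.0]
width: 26.4
```

Emit:
play_rows:
  series:
    - [0,0,0,0,0.6]
    - [0,0,0,0,0.5]
    - [0,0,0,0,0.4]
    - [0,0,0,0,0.3]
    - [0,0,0,0,0.24]
    - [0,0,0,0,0.22]
    - [0,0,0,0,0.22]

```text
clock: 16.55
eef_pos: [439.1, -11.2, 11.4]
tool_rot: [3.142, 0.0, 2.931]
force: [0.4, 0.1, 0.2]
width: 66.4
```

Emit:
play_rows:
  series:
    - [0,0,-0.5,0,0.22]
    - [0,0,-2,0,0.22]
    - [0,0,-4.5,0,0.22]
    - [0,0,-8,0,0.22]
    - [0,0,-12,0,0.22]
    - [0,0,-16,0,0.22]
    - [0,0,-16,0,0.22]

```text
clock: 17.25
eef_pos: [441.9, -10.4, 175.7]
tool_rot: [3.14, 0.008, 2.93]
force: [0.6, 0.1, 0.2]
width: 66.6
```

```bash
python3 - <<'E'
from h import *
img,c,st=shot("wrist","w8"); print(st["eef_pos"],st["tool_rot"],st["force"],st["width"])
# move to above housing
yaw=st["tool_rot"][2]; print(totool(502.5-st["eef_pos"][0],278-st["eef_pos"][1],yaw))
hsv=cv2.cvtColor(img,cv2.COLOR_RGB2HSV)
m=((hsv[...,1]<60)&(hsv[...,2]>100)).astype(np.uint8); 
for z in(31,):
  cs=sorted(cv2.findContours(m,0,1)[0],key=cv2.contourArea)[-3:]
  for k in cs:
    R=cv2.minAreaRect(np.array([cast(c,p[0],z)[:2] for p in k],np.float32)); print(cv2.boundingRect(k),R)
i2,c2,_=shot("top","t8")
E
```

```text
[441.87052295 -10.42875969 175.68904519] [3.1397565  0.00829029 2.93049597] [0.60834013 0.12503451 0.19626406] 66.61533153478013
[ 0.12 29.47]
(514, 297, 46, 80) ((672.1378784179688, 243.94122314453125), (124.3860092163086, 45.32039260864258), 6.242624759674072)
(53, 36, 409, 263) ((358.8336486816406, -43.86492919921875), (180.43272399902344, 391.38592529296875), 28.657176971435547)
(195, 131, 164, 106) ((438.6539306640625, -10.555641174316406), (153.31507873535156, 104.18648529052734), 77.88822174072266)
```

Emit:
play_rows:
  series:
    - [0,2,-0.5,0,0.2]
    - [0,6,-1,-0.6,0.2]
    - [0,10.5,-1,-1.2,0.2]
    - [0.1,15,-1,-1.8,0.2]
    - [0.1,19.5,-1,-2.4,0.2]
    - [0.1,24,-1,-2.4,0.2]
    - [0.1,27.5,-1,-2.4,0.2]
    - [0.1,29.5,-1,-2.4,0.2]

```text
clock: 18.15
eef_pos: [498.5, 280.8, 179.8]
tool_rot: [3.141, -0.002, 2.977]
force: [0.7, -1.1, 0.4]
width: 68.1
```

Emit:
play_rows:
  series:
    - [0,0,0,0,0.2]
    - [0,0,0,0,0.2]
    - [0,0,0,0,0.2]

```text
clock: 18.45
eef_pos: [499.3, 275.2, 180.3]
tool_rot: [-3.139, -0.001, 2.971]
force: [0.1, -0.5, -0.1]
width: 68.6
```

```bash
python3 - <<'E'
from h import *
img,c,st=shot("wrist","w9"); print(st["eef_pos"],st["tool_rot"],st["force"],st["width"])
u=proj(c,[502.5,278,90]).astype(int); o=(max(u[0]-110,0),max(u[1]-100,0)); print(o)
a=img[o[1]:o[1]+200,o[0]:o[0]+220]; cv2.imwrite("pics/w9c.png",cv2.resize(a,None,fx=3,fy=3,interpolation=cv2.INTER_CUBIC)[:,:,::-1])
x=np.array([.986,-.168,0]);y=np.array([.168,.986,0])
for n,a,b,z in (("rim",46,70,100),("cart",22,25,76)):
  print(n,[tuple(int(q) for q in (proj(c,np.array([502.5,278,z])+i*a*x+j*b*y)-o)*3) for i,j in((-1,-1),(-1,1),(1,1),(1,-1))])
np.savez("c9",*c,o=o)
E
```

```text
[499.3474402  275.22891355 180.34683254] [-3.13877434e+00 -1.01918461e-03  2.97145881e+00] [ 0.05031173 -0.47688711 -0.09948751] 68.62845966841427
(np.int64(172), np.int64(108))
rim [(51, 135), (613, 134), (584, 471), (77, 471)]
cart [(241, 212), (419, 212), (415, 360), (244, 360)]
```

View pics/w9c.png

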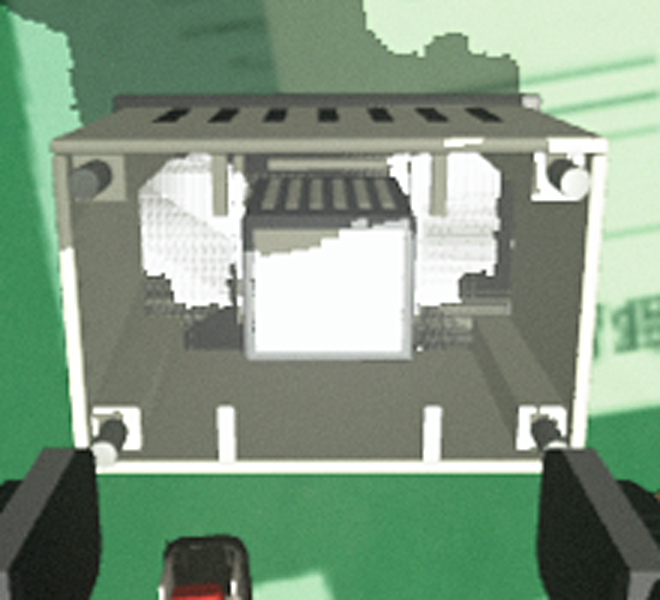

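Emit:
play_rows:
  series:
    - [-0.2,0.25,1,0,0.2]
    - [-0.25,0.3,3,0,0.2]
    - [-0.25,0.3,5,0,0.2]
    - [-0.25,0.3,7,0,0.2]
    - [-0.25,0.3,8.5,0,0.2]
    - [-0.25,0.3,9.5,0,0.2]
    - [-0.25,0.3,9.5,0,0.2]

```text
clock: 19.2
eef_pos: [502.1, 279.1, 84.9]
tool_rot: [-3.14, -0.002, 2.972]
force: [0.4, 0.4, 0.1]
width: 68.2
```

Emit:
play_rows:
  series:
    - [0,0,0.8,0,0.2]
    - [0,0,1.6,0,0.2]
    - [0,0,2.4,0,0.2]
    - [0,0,3.2,0,0.2]
    - [0,0,3.2,0,0.2]

```text
clock: 19.7
eef_pos: [502.1, 279.3, 53.1]
tool_rot: [-3.14, -0.001, 2.973]
force: [0.3, -0.5, -1.1]
width: 67.8
```

Emit:
play_rows:
  series:
    - [0,-0.05,0.6,0,0.2]
    - [0,-0.1,1.2,0,0.2]
    - [0,-0.1,1.8,0,0.2]
    - [0,-0.1,2.5,0,0.2]
    - [0,-0.1,2.5,0,0.2]

```text
clock: 20.2
eef_pos: [502.0, 278.4, 28.3]
tool_rot: [-3.14, -0.001, 2.973]
force: [-0.1, -1.0, 0.5]
width: 68.4
```

Emit:
play_rows:
  series:
    - [0,0,0,0,0.3]
    - [0,0,0,0,0.38]
    - [0,0,0,0,0.43]
    - [0,0,0,0,0.45]
    - [0,0,0,0,0.45]
    - [0,0,0,0,0.45]

```text
clock: 20.8
eef_pos: [502.9, 279.0, 29.8]
tool_rot: [3.141, 0.001, 2.972]
force: [-0.4, -2.4, 6.2]
width: 49.3
```

Emit:
play_rows:
  series:
    - [0,0,-0.2,0,0.5]
    - [0,0,-0.6,0,0.5]
    - [0,0,-1.2,0,0.5]
    - [0,0,-2,0,0.5]
    - [0,0,-2,0,0.5]

```text
clock: 21.3
eef_pos: [503.2, 279.7, 50.6]
tool_rot: [3.14, 0.001, 2.973]
force: [0.1, 0.8, -1.5]
width: 48.8
```

Emit:
play_rows:
  series:
    - [0,0,-1,0,0.5]
    - [0,0,-2.5,0,0.5]
    - [0,0,-4.5,0,0.5]
    - [0,0,-7,0,0.5]
    - [0,0,-9.5,0,0.5]
    - [0,0,-11.5,0,0.5]
    - [0,0,-12,0,0.5]

```text
clock: 22.0
eef_pos: [503.6, 280.2, 172.6]
tool_rot: [3.138, 0.004, 2.973]
force: [-0.6, 0.4, -1.3]
width: 48.9
```

```bash
python3 - <<'E'
from h import *
st=status.read_state(); print(st["eef_pos"],st["tool_rot"],st["force"],st["width"])
print(totool(542.9-502.7,-31.9-278.6,2.972))
E
```

```text
[503.59026094 280.23737597 172.59456466] [3.13816534 0.00361292 2.97263459] [-0.58422982  0.44385931 -1.32779662] 48.907444252408695
[ -9.2  -29.93]
```

Emit:
play_rows:
  series:
    - [-0.6,-2,0,0,0.5]
    - [-1.8,-6,0,0,0.5]
    - [-3.2,-10.5,0,0.6,0.5]
    - [-4.6,-15,0,1.2,0.5]
    - [-6,-19.5,0,1.8,0.5]
    - [-7.4,-24,0,2.4,0.5]
    - [-8.5,-27.5,0,2.4,0.5]
    - [-9.2,-29.9,0,2.4,0.5]

```text
clock: 22.8
eef_pos: [542.5, -35.3, 168.7]
tool_rot: [-3.14, -0.001, 2.927]
force: [-0.6, -0.2, -1.7]
width: 49.2
```

Emit:
play_rows:
  series:
    - [0,0,1,0,0.5]
    - [0,0,3,0,0.5]
    - [0,0,5.5,0,0.5]
    - [0,0,8,0,0.5]
    - [0,0,9.5,0,0.5]
    - [0,0,10.5,0,0.5]
    - [0,0,10.5,0,0.5]

```text
clock: 23.5
eef_pos: [542.2, -30.8, 63.3]
tool_rot: [-3.141, -0.002, 2.932]
force: [0.1, -0.3, -1.4]
width: 48.9
```

Emit:
play_rows:
  series:
    - [0,0,0.7,0,0.5]
    - [0,0,1.4,0,0.5]
    - [0,0,2.1,0,0.5]
    - [0,0,2.7,0,0.5]
    - [0,0,2.7,0,0.5]
    - [0,0,2.7,0,0.5]

```text
clock: 24.1
eef_pos: [543.0, -31.2, 37.3]
tool_rot: [3.141, -0.0, 2.931]
force: [0.1, -0.2, -1.1]
width: 48.9
```

Emit:
play_rows:
  series:
    - [0,0,0.1,0,0.5]
    - [0,0,0.2,0,0.5]
    - [0,0,0.2,0,0.5]

```text
clock: 24.4
eef_pos: [543.0, -31.3, 35.4]
tool_rot: [3.142, 0.0, 2.931]
force: [-0.4, -0.1, -0.6]
width: 48.9
```

Emit:
play_rows:
  series:
    - [0,0,0.1,0,0.5]
    - [0,0,0.15,0,0.5]
    - [0,0,0.15,0,0.5]

```text
clock: 24.7
eef_pos: [542.9, -31.3, 33.8]
tool_rot: [-3.142, -0.0, 2.931]
force: [0.4, 0.2, -1.0]
width: 48.7
```

Emit:
play_rows:
  series:
    - [0,0,0.1,0,0.5]
    - [0,0,0.15,0,0.5]
    - [0,0,0.15,0,0.5]

```text
clock: 25.0
eef_pos: [542.9, -31.3, 32.2]
tool_rot: [-3.142, -0.0, 2.931]
force: [0.6, -0.4, -1.4]
width: 48.7
```

Emit:
play_rows:
  series:
    - [0,0,0.05,0,0.5]
    - [0,0,0.1,0,0.5]
    - [0,0,0.1,0,0.5]

```text
clock: 25.3
eef_pos: [542.9, -31.3, 31.3]
tool_rot: [-3.142, -0.0, 2.931]
force: [0.0, 0.8, -1.1]
width: 49.0
```

Emit:
play_rows:
  series:
    - [0,0,0.05,0,0.5]
    - [0,0,0.1,0,0.5]
    - [0,0,0.1,0,0.5]

```text
clock: 25.6
eef_pos: [543.0, -31.3, 30.8]
tool_rot: [-3.141, 0.0, 2.931]
force: [-2.5, -0.0, 4.3]
width: 49.1
```

Emit:
play_rows:
  series:
    - [0,0,0,0,0.42]
    - [0,0,0,0,0.35]
    - [0,0,0,0,0.28]
    - [0,0,0,0,0.2]
    - [0,0,0,0,0.2]
    - [0,0,0,0,0.2]

```text
clock: 26.2
eef_pos: [542.9, -31.3, 30.2]
tool_rot: [3.142, -0.0, 2.931]
force: [0.1, 0.7, 0.2]
width: 68.2
```

Emit:
play_rows:
  series:
    - [0,0,-0.5,0,0.2]
    - [0,0,-2,0,0.2]
    - [0,0,-4,0,0.2]
    - [0,0,-7,0,0.2]
    - [0,0,-11,0,0.2]
    - [0,0,-15,0,0.2]
    - [0,0,-19,0,0.2]
    - [0,0,-19,0,0.2]

```text
clock: 27.0
eef_pos: [546.3, -29.7, 226.7]
tool_rot: [3.139, 0.01, 2.931]
force: [0.2, 0.5, 0.8]
width: 68.1
```

```bash
python3 - <<'E'
from h import *
img,c,st=shot("wrist","w10"); print(st["eef_pos"],st["force"],st["width"])
i1,_,_=shot("top","t10");i2,c2,_=shot("scene","s10")
m=np.zeros((600,800,3),np.uint8); m[:300,:400]=cv2.resize(i1,(400,300)); m[:300,400:]=cv2.resize(i2[130:360,130:400],(400,300)); m[300:,:400]=cv2.resize(img,(400,300))
b=cv2.imread("pics/top1.png")[:,:,::-1]; d=cv2.absdiff(i1,b); m[300:,400:]=cv2.resize(d,(400,300))
cv2.imwrite("pics/m10.png",m[:,:,::-1])
for n,P in (("cart",[(i*22,j*25,77) for i,j in((-1,-1),(-1,1),(1,1),(1,-1))]),):
  print([tuple(int(q) for q in proj(c,[542.9+a*.978+b*.209,-31.5-a*.209+b*.978,z])*np.array([400/560,300/420])+[0,300]) for a,b,z in P])
E
```

```text
[546.25131521 -29.74742948 226.69253683] [0.15560198 0.47238931 0.82725282] 68.10564765703103
[(178, 416), (214, 416), (214, 447), (178, 447)]
```

View pics/m10.png

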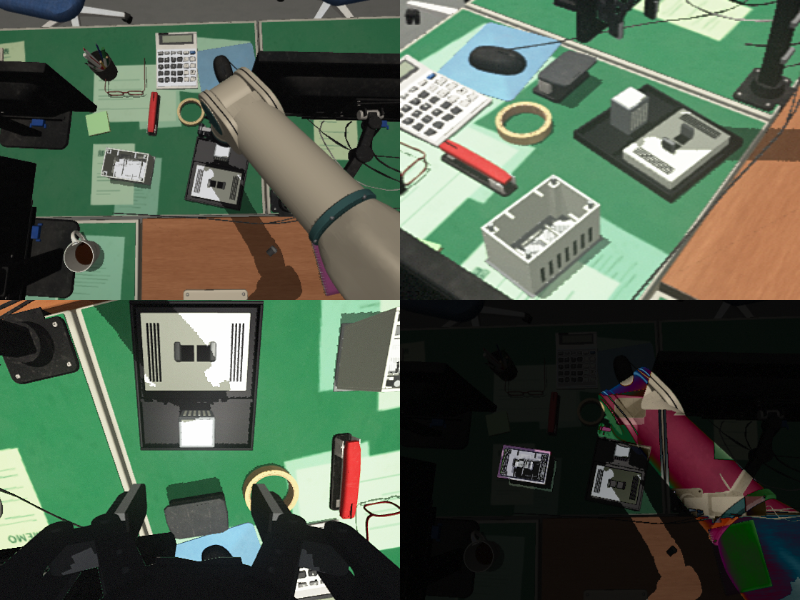

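```bash
python3 -c "
from cell import order; print(order.finish_job())"
```

```text
the job is handed in; nothing more can be done
None
```

I've handed the job in at about 27 s on the robot clock. The cover lies flat, tabs up, in the wide bay, and the filter cartridge stands upright in the narrow bay. No verdict is reported.

**How it went**
- I pressed the cover down about 5.4 mm at 8.7 N, squeezed both tabs and lifted the cover straight off.
- I set the cover down in the wide bay.
- I gripped the cartridge across y, lifted it out and set it down in the narrow bay.

**Last checks**
- **Cover:** it measured 153 x 104 mm at the height of a flat lid. Its centre was within about 1 mm of the bay's middle and in line with the tray.
- **Cartridge:** the final picture shows it standing in the narrow bay where I expected it.
- **Bystanders:** the stapler showed no change from the first picture and the tape roll none where visible. The hole punch was hidden by the arm in that view, but it looks undisturbed in the other two.
- **Robot:** the gripper is open and clear, and reads almost no force.

**What didn't go exactly as planned**
- **Press force:** it reached 12.2 N as the tabs came fully in, just over the 10 N hard-stop figure, because the pads move forward as they close.
- **Cover set-down:** one step too many pressed it on the tray floor with 31.5 N. I eased that to 8 N before letting go.
- **Fingertip position:** the tips turned out to be about 26 mm behind the tool point when half open, not 11 mm ahead as given. I found the contact height by feeling for it in small steps instead.
- **Jaw width:** it read about 26.5 mm on the squeezed tabs where 30 mm was expected. The cover still came off level and stayed held.

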